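# Present the notched finish sample, label up

## Robot

A 6-joint arm with a two-finger parallel gripper is mounted at the origin on the work surface. World frame = base frame: x ahead of the robot, y to its left, z up, the work surface at z = 0. Lengths are in mm, angles in rad, forces in N, time in s.
With the tool pointing down it reaches from about 275 to 1000 mm from the base axis. Payload 8.4 kg.
Tool frame: the origin (TCP) lies between the finger pads; the fingertips stand r.nose_length ahead of it and the grasp point (between the pads) lies 8 mm behind it (r.nose_length is the distance from the TCP to the fingertips, in mm); y points along the fingers, x is the direction in which the jaws open and shut, and the axes are right-handed (so a half turn about y gives the same grasp; the last joint's range is limited). The gripper opens to 85 mm and grips with 20 to 120 N. Pads are 22 mm wide; open, the fingers measure 114 mm over their backs; the gripper's body (76 mm by 85 mm) begins 54 mm behind the grasp point. The pads swing forward as they close: fully open they stand 13 mm farther back than shut.
Start: joints at [1.266, 0.353, 1.633, -0, 1.155, -0.002], TCP at [186.37, 596.569, 242.281] pointing down, gripper open.
Joint ranges: [-2.63, 2.63], [-0.92, 2.1], [0.06, 2.66], [-1.3, 4.44], [0, 2.69], [-3.02, 3.02]. Speed limits (rad/s): [2.22, 2.22, 2.79, 3.14, 3.14, 3.14].

## Interface

Orientations are given as [roll, pitch, yaw] about the fixed x, y, z axes, in that order (R = Rz(yaw) Ry(pitch) Rx(roll)).
In Python, from rig import r, cams, order gives the robot as it stands. The module is installed in compiled form; this text tells all that it offers.
- The arm moves only by the shell command python3 -m crank 'ROWS' [FORCE]. ROWS is JSON, a list of rows, each a list of 7 numbers: the turn, a rotation vector about the tool's x, y, z in degrees, then the shift along the tool's x, y, z in cm, then the opening, from -1 (shut) to 1 (fully open). A call has exactly 10 rows; each row shifts and turns the pose as measured when the row begins, along the tool's axes as they then stand; what a row does not reach is not made up. A row lasts 1/12 s, in which the tool goes at most 41.7 mm and 7.16 degrees, less where a joint would pass 70% of its speed; a pose out of reach is approached as far as the arm can. A call with a gripper value outside its range is refused whole. The fingers move at their own pace and stop on an object; FORCE is the grip in N (left out, the last holds). Time passes only in rows, so rows that do not move let the fingers close, or fill a call up. It gives the time, the measured TCP pose, the force and the opening at its end, in the units of the state.
- r.sense(): the state, without advancing time (a new reading comes with each control period).
- cams.grab_frame(name): name is "scene" or "side" or "wrist"; returns the picture (420x560x3 uint8, blue, green, red); there is no depth.
- cams.camera_info(name): a dict with "intrinsics" (3x3 intrinsics, pixels), "view" (4x4, takes a point from world to camera coordinates); the wrist camera has in their place "hand_eye" (4x4, takes a point from camera to tool coordinates, whose origin is the TCP and whose axes are the tool frame's). Camera axes: x right, y up, looking along -z (the intrinsics and any distortion apply to the point x, -y, -z); pixel columns grow to the right and rows downward; lengths in mm; the calibration is good to about 2 mm. A picture is of the moment at which its call begins: read the wrist's pose just before it. camera_info takes no time and is no camera call.
- order.sign_off(): hands the job in, once; it reports no verdict.
The state is a dict: "clock": time; "qpos": joint angles; "qvel": joint speeds; "joint_efforts": joint torques, N m; "eef_pos": TCP position; "tcp_rot": TCP orientation; "contact_force": force on the tool from outside, world axes, zero at the start; "wrist_torque": the same for the moment, N m; "opening": opening from 0.0 (shut) to 1.0 (fully open).
Only numpy, scipy, OpenCV 4.12 (cv2) and the standard library are available. Lean on these libraries where they do the work, as an engineer would, in place of code of your own. Each camera call takes 0.05 s, during which the arm holds its last target.

## Task

Two wooden sample plates stand on end in slotted stands; one has a small notch in a top corner, which marks its labelled end and tells which face the label is on. Draw that plate out of its stand, gripping it by the plain part below the label, and finish while holding it out over the round cork mat, level, label face up, still, its middle some 15 cm above the table. Do not put it down or let go at the end, and leave the un-notched blank and the turned pieces where they are.

Things in the scene. Friction and masses are not known exactly. Their poses are not given: they have to be found in the camera images.
- sample_center (a point): centre of the notched plate (loose, 30 g, dark wood): 58 mm wide (y), 96 long (z), 7 thick (x); +x points out of the label face. Starts on end, z up, in stand_a (left or right), facing any way; centre 76 mm above the table, the lowest 17 mm in the slot, with 1.5 mm play, so it may lean a few degrees. Plain from 48 mm below to 18 mm above the centre; label end from there to the top
- sample_label (a point): middle of the paper label, on the label face (+x), 31 mm above the plate's centre; same axes as the plate. The label is 50 mm wide and 26 mm high, cut away at the notch, and lies on this one face only
- sample_notch (a point): middle of the notch, a 16 x 16 mm square step missing from the plate's corner at +y, +z: 21 mm in y and 40 mm in z from its centre. Seen from the label side with the label end up, the notch is at the top right. Same axes as the plate
- blank_center (a point): centre of the blank plate (loose): same wood and outer size, same axes, standing the same way in the other stand, but without notch or label; not to be disturbed
- stand_a: slotted wooden stand with the notched plate, fixed, on the left or right; origin at the centre of its underside. Foot 74 x 74 x 8 mm, on it a post 28 mm wide (along its y), 36 mm thick (x), top at 45 mm; an 8.5 mm wide slot runs along y through the post, 17 mm deep. The post is narrower than the plate, whose long edges stick out 15 mm on either side
- stand_b: the other stand, the same, with the blank
- mat: round cork mat, fixed flat on the table on the customer's side, 120 mm in diameter, 4 mm thick; origin at the centre of its underside
- bowl: turned bowl (bystander), 100 mm in diameter, 42 mm high; origin under its centre
- goblet: turned goblet (bystander), 56 mm in diameter, 105 mm high; origin under its centre
- lidbox: turned lidded box (bystander), 84 mm in diameter, 80 mm high; origin under its centre
There are look-alikes about, which are no part of the job. Of the things that look like the mat, the larger one is meant.

How it is judged (in metres and radians):
On the way:
1. the sample is held by the fingers, drawn clear of its stand (contact force between the fingers and sample above 0.5 N and height (world z) of sample_center above 0.1 m and contact force between sample and stand_a below 0.1 N and contact force between sample and stand_b below 0.1 N), for 0.2 s.
At the end, for the whole second after the job is handed in: the notched plate is held by its plain part (grasp not on the 30 mm label end), label up, level within 0.3 rad, its centre within 50 mm horizontally of the mat's centre and 100 to 220 mm above the table, at rest (under 0.03 m/s, 0.3 rad/s), touching neither mat nor stands (all of step 1 and angle between sample_center's own x axis and vertical below 0.3 rad and horizontal distance between sample_center and mat below 0.05 m and height (world z) of sample_center below 0.22 m and z of the grasp point in the frame of sample_center below 0.018 m and contact force between sample and mat below 0.1 N and linear speed of sample below 0.03 m/s and angular speed of sample below 0.3 rad/s); the arm keeps its last pose, push and grip.
It fails at once if the blank plate is disturbed (moved over 15 mm) (distance of blank_center from where it was at the start of the episode above 0.015 m).
It fails at once if a turned piece is knocked (moved over 20 mm) (distance of any of bowl, goblet, lidbox from where it was at the start of the episode above 0.02 m).
It also fails if it takes over 32 s, if anything falls off the work surface, if the arm or the gripper's body presses on something with over 40 N, if the wrist force passes 120 N, or if a joint passes its speed limit or range.

## Working session

There is one attempt and no reset: what is moved stays moved. The work goes in short steps, Python scripts to look and compute and a shell command to move; the robot and the scene stay as the last step left them, time stands still between calls to the robot, and variables do not carry over. Pictures are saved under pics/ and viewed, and the job is handed in when it is done.

```bash
mkdir -p pics; ls; python3 - <<'E'
from rig import r,cams,order
import cv2
print(r.sense(), r.nose_length)
for n in ("scene","side","wrist"):
    i=cams.camera_info(n); print(n,i)
    cv2.imwrite(f"pics/{n}0.png",cams.grab_frame(n))
E
```

```text
pics
{'clock': 0.0, 'qpos': array([ 1.26562908e+00,  3.53658230e-01,  1.63414264e+00,  3.72375801e-06,
        1.15522093e+00, -2.40900681e-03]), 'qvel': array([ 0.00081979, -0.00154294,  0.00047808, -0.00210294, -0.00044772,
        0.00153358]), 'joint_efforts': array([-2.86192881e-04, -6.05232525e+01, -3.42061615e+01,  3.63801637e-04,
        9.15698474e-03, -3.57851980e-05]), 'eef_pos': array([186.20839957, 596.12076429, 241.55174497]), 'tcp_rot': array([-1.57078948e+00,  1.42913810e-03,  1.26803659e+00]), 'contact_force': array([0.32686072, 0.1032155 , 0.1657709 ]), 'wrist_torque': array([ 0.06597457,  0.01811999, -0.0386955 ]), 'opening': 1.0002902242904188} 11.0
scene {'intrinsics': array([[398.35732689,   0.        , 280.95602841],
       [  0.        , 398.35732689, 208.03041538],
       [  0.        ,   0.        ,   1.        ]]), 'view': array([[-4.58923452e-01,  8.88326227e-01,  1.63027786e-02,
         2.96615786e+02],
       [-4.95425799e-01, -2.71090319e-01,  8.25265604e-01,
         1.92666615e+02],
       [ 7.37524605e-01,  3.70656922e-01,  5.64509435e-01,
        -
[... 458 characters left out ...]
      [-3.60115984e-02,  7.03524951e-01,  7.09757570e-01,
        -1.39491064e+03],
       [ 0.00000000e+00,  0.00000000e+00,  0.00000000e+00,
         1.00000000e+00]])}
wrist {'intrinsics': array([[344.07008478,   0.        , 280.5857414 ],
       [  0.        , 344.07008478, 212.60770297],
       [  0.        ,   0.        ,   1.        ]]), 'hand_eye': array([[ 9.99999850e-01, -4.53209533e-04, -3.07425168e-04,
         4.19565605e-01],
       [-1.42146259e-04,  3.27318966e-01, -9.44913898e-01,
        -1.32183487e+02],
       [ 5.28870074e-04,  9.44913800e-01,  3.27318852e-01,
         8.53658169e+01],
       [ 0.00000000e+00,  0.00000000e+00,  0.00000000e+00,
         1.00000000e+00]])}
```

View pics/scene0.png

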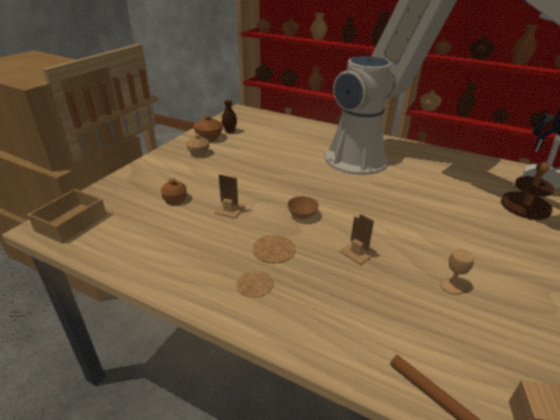

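View pics/side0.png

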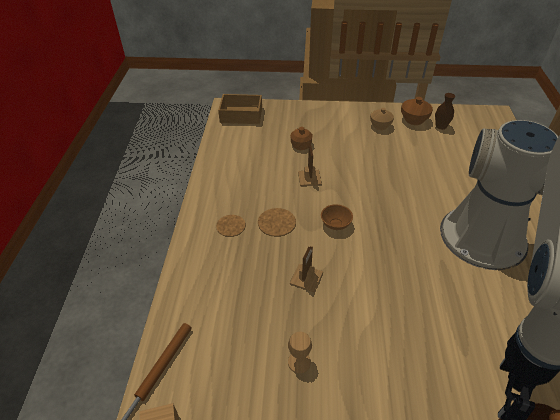

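View pics/wrist0.png

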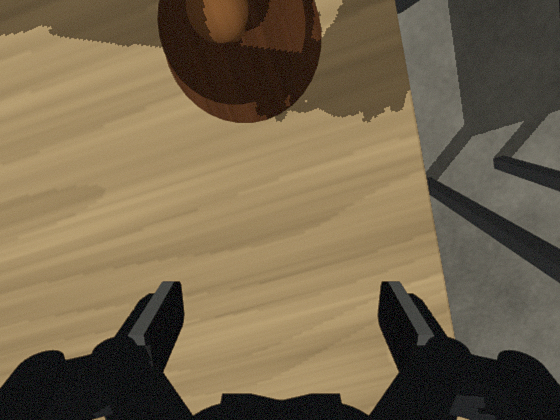

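```bash
python3 - <<'E'
import cv2,numpy as np
s=cv2.imread("pics/scene0.png"); d=cv2.imread("pics/side0.png")
f=lambda im,x,y,w,h:cv2.resize(im[y:y+h,x:x+w],(400,300),interpolation=cv2.INTER_CUBIC)
g=np.vstack([np.hstack([f(s,330,205,72,54+6),f(s,195,165,72,60)]),np.hstack([f(d,270,235,72,60),f(d,275,135,72,60)])])
cv2.imwrite("pics/crop0.png",np.clip(g*1.6,0,255).astype('uint8'))
E
```

```text
(no output)
```

View pics/crop0.png

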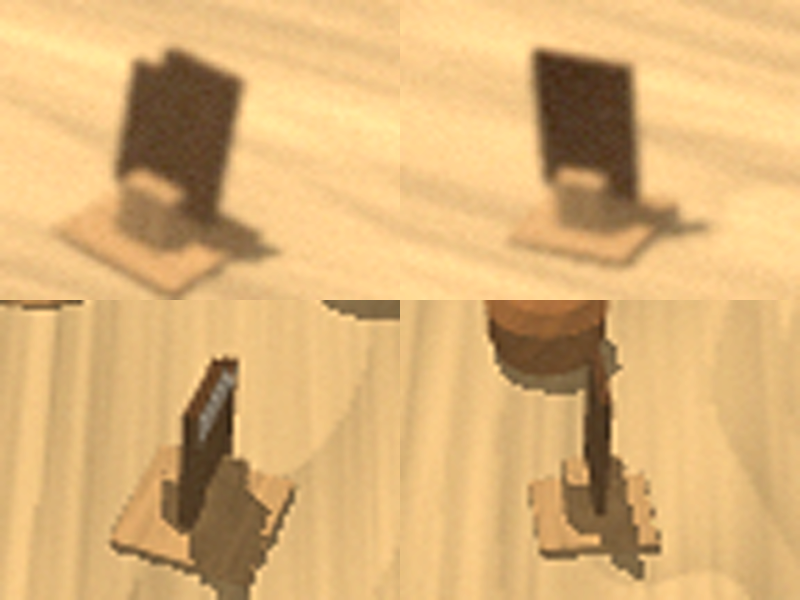

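```bash
cat > h.py <<'E'
import numpy as np
from rig import r,cams
from scipy.spatial.transform import Rotation as Ro
def P(n,pose=None):
    i=cams.camera_info(n); K=i["intrinsics"]
    if n=="wrist":
        p,e=pose; T=np.eye(4); T[:3,:3]=Ro.from_euler("xyz",e).as_matrix(); T[:3,3]=p
        V=np.linalg.inv(T@i["hand_eye"])
    else: V=i["view"]
    return K@np.diag([1,-1,-1])@V[:3]
def tri(obs):
    A=[]
    for M,(u,v) in obs: A+= [u*M[2]-M[0], v*M[2]-M[1]]
    A=np.array(A); A/=np.linalg.norm(A[:,:3],axis=1)[:,None]
    x,res,_,_=np.linalg.lstsq(A[:,:3],-A[:,3],rcond=None); return x, np.abs(A[:,:3]@x+A[:,3]).max()
def onz(M,uv,z):
    u,v=uv; A=np.array([u*M[2]-M[0],v*M[2]-M[1]]); return np.linalg.solve(A[:,:2],-A[:,3]-A[:,2]*z)
def proj(M,X):
    q=M@np.append(X,1); return q[:2]/q[2]
E
python3 - <<'E'
from h import *
np.set_printoptions(precision=1,suppress=True)
S,D=P("scene"),P("side")
for n,a,b in [("plate top +Y",(373.7,220.6),(303.3,257)),("notch inner/outer top",(361,214.4),(312.3,246.6)),
 ("mat",(274,249),(277,222)),("small mat",(254,284),(231,225)),("bowl rim",(303,207),(337,214)),("goblet rim",(461,256),(300,341)),("lidbox",(174,182),(302,131)),
 ("blank top +Y",(195+631/5.556-400/5.556,165+65/5),(275+190/5.556,135+62/5)),("blank top -Y",(195+537/5.556-400/5.556,165+48/5),(275+195/5.556,135+42/5))]:
    print(n,tri([(S,a),(D,b)]),onz(S,a,4),onz(D,b,4))
# feet corners
for n,M,c in [("A scene",S,[(330+55/5.556,205+231/5),(330+175/5.556,205+293/5)]),("A side",D,[(270+112/5.556,235+245/5),(270+295/5.556,235+187/5),(270+240/5.556,235+285/5)])]:
    for q in c: print(n,onz(M,q,4 if 0 else 8))
E
```

```text
plate top +Y (array([549.8, 214.6, 128.1]), np.float64(0.09700332550741564)) [374.5 181.6] [549.1 114.7]
notch inner/outer top (array([527.1, 173.8, 120.8]), np.float64(1.06605579470461)) [361.3 136.7] [523.2  73.7]
mat (array([635.4, -27.1,  -0.9]), np.float64(0.7406324275831437)) [639.8 -25.2] [635.2 -21.5]
small mat (array([778.9,  -7.4,  -1.3]), np.float64(0.8851666655132249)) [782.7  -5.6] [777.9  -1.3]
bowl rim (array([450.7, -27.6,  36.9]), np.float64(4.58707052607037)) [411.5 -41.4] [445.9 -66.3]
goblet rim (array([550.3, 434.4,  98.9]), np.float64(1.5985096419763636)) [420.6 442.3] [550.6 384.3]
lidbox (array([ 568.9, -425.7,   67.4]), np.float64(1.7321684768020873)) [ 487.4 -505.5] [ 569.9 -511.8]
blank top +Y (array([ 543.9, -208.1,  143.6]), np.float64(11.052195072946915)) [ 357.7 -328.6] [ 540.2 -409. ]
blank top -Y (array([ 539.6, -267. ,  127.1]), np.float64(1.7299181321141646)) [ 366.6 -395.6] [ 537.2 -433.8]
A scene [565.6 141.5]
A scene [585.9 210. ]
A side [583.  215.2]
A side [491.8 170.7]
A side [519.1 238.4]
```

Candidates for the notched plate are scene (362,232) and (229,190). The left one, at (362,232), has the notch and shows the label strip in the side view at about (308,252), facing the robot, so I choose that one. Mats: scene (274,249) is the large one and (254,284) is the small look-alike. I'll move the wrist camera over for a close view.

```bash
python3 -m crank '[[0,0,0,-2.6,0,-3.2,1],[0,0,0,-2.6,0,-3.2,1],[0,0,0,-2.6,0,-3.2,1],[0,0,0,-2.6,0,-3.2,1],[0,0,0,-2.6,0,-3.2,1],[0,0,0,-2.6,0,-3.2,1],[0,0,0,-2.6,0,-3.2,1],[0,0,0,-2.6,0,-3.2,1],[0,0,0,-2.6,0,-3.2,1],[0,0,0,0,0,0,1]]'
python3 - <<'E'
from h import *
import cv2
s=r.sense(); print(s['eef_pos'],s['tcp_rot'],s['qpos'],s['clock'])
im=cams.grab_frame("wrist"); cv2.imwrite("pics/w1.png",im)
E
```

```text
clock: 0.98
eef_pos: [393.1, 281.2, 238.9]
tcp_rot: [-1.571, 0.002, 1.276]
contact_force: [-0.2, 0.8, -0.2]
opening: 1.001
[393.10743523 281.16274538 238.93958431] [-1.57053933  0.00174619  1.27558376] [ 6.18364229e-01  1.35292596e-01  1.93046264e+00 -9.80240192e-04
  1.07737707e+00 -6.56754361e-01] 0.9833
```

View pics/w1.png

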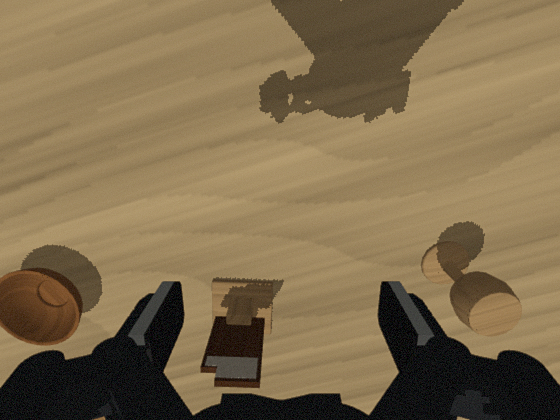

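```bash
python3 - <<'E'
import cv2,numpy as np
s=cv2.imread("pics/w1.png")[265:395,185:305]
cv2.imwrite("pics/w1c.png",np.clip(cv2.resize(s,None,fx=4.5,fy=4.5,interpolation=cv2.INTER_CUBIC)*1.7,0,255).astype('uint8'))
E
```

```text
(no output)
```

View pics/w1c.png

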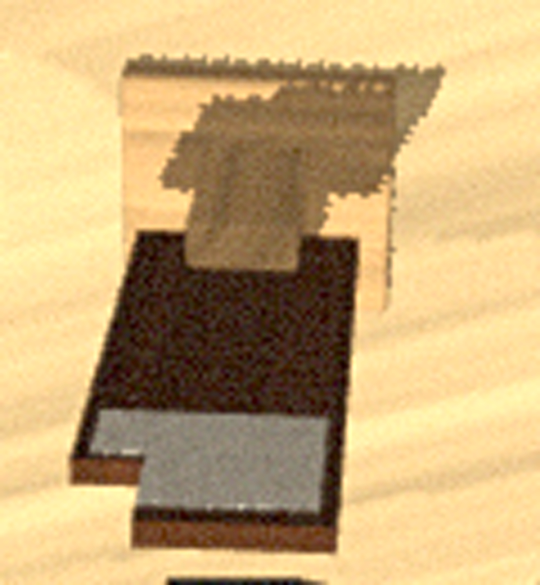

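```bash
cat > fit.py <<'E'
from h import *
from scipy.optimize import least_squares
np.set_printoptions(precision=2,suppress=True)
S,D=P("scene"),P("side")
W=P("wrist",([393.107,281.163,238.94],[-1.57053933,.00174619,1.27558376]))
c=lambda x,y:(185+x/4.5,265+y/4.5)
obs=[(W,(3.5,-29,48),c(335,520)),(W,(3.5,13,48),c(133,513)),(W,(3.5,13,32),c(143,456)),(W,(3.5,29,32),c(73,456)),(W,(3.5,-29,-48),c(357,240)),(W,(3.5,29,-48),c(137,232)),(W,(-3.5,-29,48),c(335,550)),(W,(-3.5,13,48),c(133,547))]
fx=[(S,(-3.5,-29,48),(373.7,220.6)),(S,(-3.5,13,48),(361,214.4)),(S,(-3.5,29,32),(354.3,217.4)),(D,(3.5,-29,48),(304.5,257)),(D,(3.5,13,48),(312.5,246.6))]
def res(p,ob):
    R=Ro.from_rotvec(p[3:]).as_matrix()
    return np.concatenate([proj(M,R@np.array(m)+p[:3])-np.array(u) for M,m,u in ob])
p0=np.r_[538,193,76,Ro.from_euler("z",160,degrees=True).as_rotvec()]
for ob in (obs,obs+fx):
    q=least_squares(res,p0,args=(ob,),loss="soft_l1")
    R=Ro.from_rotvec(q.x[3:]); print(q.x[:3]); print(R.as_matrix().T); print(np.degrees(R.as_euler("xyz")));print(res(q.x,ob).reshape(-1,2).T)
# independent: triangulate top corner scene/wrist/side
print(tri([(S,(373.7,220.6)),(W,c(335,550))]),tri([(S,(373.7,220.6)),(W,c(335,550)),(D,(303.3,257))]))
E
python3 fit.py
```

```text
[541.62 185.51  72.42]
[[-0.94  0.33 -0.01]
 [-0.33 -0.94  0.  ]
 [-0.01  0.01  1.  ]]
[  0.1    0.77 160.83]
[[ 0.18 -0.23  0.55 -0.41 -0.11  0.11  0.02 -0.08]
 [ 0.36  0.5   0.4  -0.12 -0.05  0.09 -0.36 -1.08]]
[537.89 187.55  77.29]
[[-0.94  0.33 -0.03]
 [-0.33 -0.94  0.  ]
 [-0.03  0.01  1.  ]]
[  0.05   1.59 160.85]
[[ 0.69 -0.6   0.27 -0.99  0.4  -0.07  0.53 -0.46 -0.21 -0.74  0.25  1.45
  -1.01]
 [ 0.36  0.46  0.32 -0.22 -0.    0.1  -0.15 -0.92  0.79 -0.04 -0.66  1.39
   0.2 ]]
(array([548.04, 214.24, 126.87]), np.float64(0.07729673462205255)) (array([548.98, 214.13, 126.97]), np.float64(0.819899957596931))
```

```bash
python3 -m crank '[[-6,0.4,0,-0.6,0,0,1],[-6,0.4,0,-0.6,0,0,1],[-6,0.4,0,-0.6,0,0,1],[-6,0.3,0,-0.6,0,0,1],[-6,0.3,0,-0.6,0,0,1],[-6,0.3,0,-0.6,0,0,1],[-6,0,0,-0.6,0,0,1],[0,0,0,0,0,0,1],[0,0,0,0,0,0,1],[0,0,0,0,0,0,1]]'
cat > goto.py <<'E'
from h import *
import sys
np.set_printoptions(precision=2,suppress=True)
s=r.sense(); R=Ro.from_euler("xyz",s['tcp_rot']).as_matrix()
print("pos",s['eef_pos'],"axes\n",R.T,"\nq",s['qpos'],s['clock'],s['opening'],s['contact_force'])
tilt,depth,up=map(float,sys.argv[1:4])
C=np.array([538.5,187.5,76]); dh=np.array([.9447,-.328,0]); t=np.radians(tilt)
d=dh*np.cos(t)+np.array([0,0,-np.sin(t)])
x=np.array([.328,.9447,0]); T=np.c_[x,d,np.cross(x,d)]
tgt=C+[0,0,up]+d*depth
print("target",tgt,"turn deg",np.degrees(Ro.from_matrix(R.T@T).as_rotvec()),"shift cm",R.T@(tgt-s['eef_pos'])/10, "plate in tool mm",R.T@(C-s['eef_pos']))
E
python3 goto.py 50 -110 5
```

```text
clock: 1.87
eef_pos: [377.5, 250.9, 240.0]
tcp_rot: [-2.309, -0.028, 1.246]
contact_force: [-0.7, 0.4, -0.4]
opening: 1.001
pos [377.48 250.91 239.96] axes
 [[ 0.32  0.95  0.03]
 [ 0.64 -0.2  -0.74]
 [-0.69  0.25 -0.67]] 
q [ 1.09  0.05  2.26 -0.96  0.94  0.49] 1.8667 1.0012288240839058 [-0.69  0.4  -0.42]
target [471.7  210.69 165.26] turn deg [ 2.3  -0.67  1.56] shift cm [-1.01 12.38 -2.54] plate in tool mm [-13.27 237.37 -17.68]
```

```bash
python3 - <<'E'
from h import *
import cv2
s=r.sense(); print(list(s['eef_pos']),list(s['tcp_rot']))
im=cams.grab_frame("wrist"); cv2.imwrite("pics/w2.png",im)
E
```

```text
[np.float64(377.48119122575105), np.float64(250.91051770423672), np.float64(239.96132517031904)] [np.float64(-2.3091279548829897), np.float64(-0.02820275179990772), np.float64(1.2456623974902)]
```

View pics/w2.png

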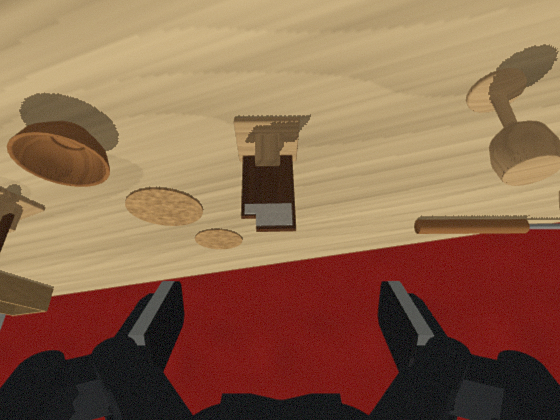

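```bash
python3 - <<'E'
import cv2,numpy as np
s=cv2.imread("pics/w2.png")[105:240,220:320]
cv2.imwrite("pics/w2c.png",np.clip(cv2.resize(s,None,fx=4.4,fy=4.4,interpolation=cv2.INTER_CUBIC)*1.7,0,255).astype('uint8'))
E
```

```text
(no output)
```

View pics/w2c.png

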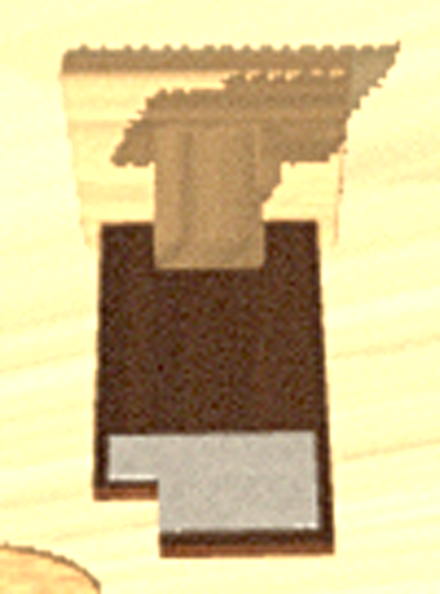

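```bash
cat > fit2.py <<'E'
import io,contextlib
with contextlib.redirect_stdout(io.StringIO()):
    from fit import *
W2=P("wrist",([377.481,250.911,239.961],[-2.30912795,-.0282028,1.2456624]))
c2=lambda x,y:(220+x/4.4,105+y/4.4)
o2=[(W2,(3.5,-29,48),c2(332,532)),(W2,(3.5,13,48),c2(160,534)),(W2,(3.5,13,32),c2(160,484)),(W2,(3.5,29,32),c2(95,486)),(W2,(3.5,-29,-48),c2(317,223)),(W2,(3.5,29,-48),c2(103,224)),(W2,(-3.5,-29,48),c2(332,552)),(W2,(-3.5,13,48),c2(160,553))]
for ob in (o2,obs+o2,obs+o2+fx):
    q=least_squares(res,p0,args=(ob,),loss="soft_l1")
    R=Ro.from_rotvec(q.x[3:]); print(q.x[:3],np.degrees(R.as_euler("xyz")),np.abs(res(q.x,ob)).max())
print("tri topR,notch:",tri([(W,obs[0][2]),(W2,o2[0][2])]),tri([(W,obs[1][2]),(W2,o2[1][2])]))
m1=[(S,(274,249)),(D,(277,222)),(W2,(164,206))]
print("mat",tri(m1), onz(W2,(164,206),4))
E
python3 fit2.py
```

```text
[545.86 184.84  71.66] [ -0.14   0.68 160.93] 1.2858634895335683
[541.42 186.15  74.33] [ -0.04   1.26 160.94] 1.4039272394971078
[539.7  186.92  76.08] [ -0.04   1.62 160.74] 1.956420526299354
tri topR,notch: (array([547.84, 214.11, 120.37]), np.float64(0.12483740635036611)) (array([534.46, 174.86, 119.92]), np.float64(0.4258353446341516))
mat (array([635.29, -27.41,  -0.96]), np.float64(0.9068928097902784)) [628.38 -22.23]
```

```bash
sed -i 's/538.5,187.5,76\]/540,186.7,75.5]/' goto.py; python3 -m crank '[[0.4,-0.1,0.3,-0.2,2.1,-0.4,1],[0.4,-0.1,0.3,-0.2,2.1,-0.4,1],[0.4,-0.1,0.3,-0.2,2.1,-0.4,1],[0.4,-0.1,0.3,-0.2,2.1,-0.4,1],[0.4,-0.1,0.3,-0.2,2.1,-0.4,1],[0.3,-0.1,0.1,-0.1,2.1,-0.4,1],[0,0,0,0,0,0,1],[0,0,0,0,0,0,1],[0,0,0,0,0,0,1],[0,0,0,0,0,0,1]]'
python3 goto.py 50 -60 5
python3 - <<'E'
from h import *
import cv2
im=cams.grab_frame("wrist"); cv2.imwrite("pics/w3.png",im)
E
```

```text
clock: 2.75
eef_pos: [483.0, 210.0, 164.0]
tcp_rot: [-2.256, -0.014, 1.223]
contact_force: [0.3, -0.0, 0.4]
opening: 1.0
pos [482.99 209.99 163.96] axes
 [[ 0.34  0.94  0.01]
 [ 0.6  -0.21 -0.77]
 [-0.72  0.27 -0.63]] 
q [ 0.77  0.24  2.23 -1.15  0.67  0.49] 2.75 0.999520902183274 [ 0.27 -0.04  0.43]
target [503.57 199.35 126.46] turn deg [-0.73 -1.1   0.13] shift cm [-0.35  4.35  0.59] plate in tool mm [ -3.72 107.4    8.31]
```

View pics/w3.png

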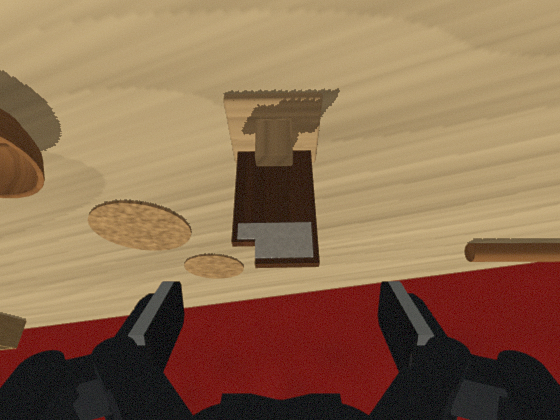

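```bash
cat > kin.py <<'E'
from h import *
from scipy.optimize import least_squares
np.set_printoptions(precision=3,suppress=True)
def fk(q,p):
    h,a,L2,b,L3,L6,s4=p
    Z=lambda t:Ro.from_euler("z",t);Y=lambda t:Ro.from_euler("y",t)
    R=Z(q[0]);X=np.array([0,0,h])+R.apply([a,0,0])
    R=R*Y(q[1]);X=X+R.apply([0,0,L2]);R=R*Y(q[2]);X=X+R.apply([b,0,L3])
    R=R*Z(s4*q[3])*Y(q[4]);X=X+R.apply([0,0,L6]);R=R*Z(s4*q[5])
    return X,R.apply([0,0,1]),R.apply([1,0,0])
data=[([1.26562908,.35365823,1.63414264,0,1.15522093,-.0024],[186.208,596.12,241.55]),
([.618364,.1352926,1.93046,-.00098,1.077377,-.656754],[393.107,281.163,238.94])]
import json,os
s=r.sense()
data.append((s['qpos'],s['eef_pos']))
data.append(([1.09,.05,2.26,-.96,.94,.49],[377.48,250.91,239.96]))
best=None
for s4 in (1,-1):
    w=[1,1,1,.2]
    q=least_squares(lambda p:np.concatenate([(fk(d[0],list(p)+[s4])[0]-d[1])*k for d,k in zip(data,w)]),[300,0,400,0,400,200])
    print(s4,q.x,q.cost)
    if best is None or q.cost<best[1]: best=(list(q.x)+[s4],q.cost)
p=best[0]
print("y axis now",fk(s['qpos'],p)[1:], "true",Ro.from_euler("xyz",s['tcp_rot']).as_matrix().T[:2])
lo=np.array([-2.63,-.92,.06,-1.3,0.0,-3.02]);hi=np.array([2.63,2.1,2.66,4.44,2.69,3.02])
C=np.array([540,186.7,75.5]);dh=np.array([.9447,-.328,0]);x=np.array([.328,.9447,0])
for t in (50,55,60,65,70):
  q0=s['qpos']
  for dep,up in [(-60,5),(-20,5),(12,5),(12,60),(12,120)]:
    a=np.radians(t);d=dh*np.cos(a)-np.array([0,0,np.sin(a)]);T=C+[0,0,up]+d*dep
    f=lambda q:np.r_[(fk(q,p)[0]-T)/100,fk(q,p)[1]-d,fk(q,p)[2]-x]
    g=least_squares(f,q0); q0=g.x
    print(t,dep,up,g.x,"%.4f"%g.cost,"BAD" if (g.x<lo).any() or (g.x>hi).any() else "")
E
python3 kin.py
```

```text
1 [290.193   1.679 567.97   57.992 492.228 329.128] 2.3259927860198784
-1 [-787.999  388.73   658.42   -65.976  -24.761 -325.088] 449.31456677576483
y axis now (array([ 0.599, -0.205, -0.774]), array([-0.34 , -0.94 , -0.014])) true [[ 0.34   0.94   0.014]
 [ 0.599 -0.205 -0.774]]
50 -60 5 [ 0.724  0.341  2.237 -1.32   0.617  3.775] 0.0000 BAD
50 -20 5 [ 0.671  0.423  2.221 -1.455  0.578  3.883] 0.0000 BAD
50 12 5 [ 0.63   0.488  2.203 -1.564  0.557  3.968] 0.0000 BAD
50 12 60 [ 0.63   0.367  2.187 -1.348  0.572  3.714] 0.0000 BAD
50 12 120 [ 0.63   0.247  2.154 -1.134  0.622  3.455] 0.0000 BAD
55 -60 5 [ 0.668  0.311  2.199 -1.12   0.567  3.529] 0.0000 BAD
55 -20 5 [ 0.624  0.395  2.187 -1.252  0.517  3.64 ] 0.0000 BAD
55 12 5 [ 0.59   0.462  2.173 -1.365  0.487  3.735] 0.0000 BAD
55 12 60 [ 0.59   0.347  2.153 -1.135  0.529  3.472] 0.0000 BAD
55 12 120 [ 0.59   0.235  2.116 -0.933  0.606  3.233] 0.0000 BAD
60 -60 5 [ 0.613  0.294  2.156 -0.893  0.548  3.263] 0.0000 BAD
60 -20 5 [ 0.577  0.377  2.149 -1.007  0.486  3.361] 0.0000 BAD
60 12 5 [ 0.549  0.444  2.139 -1.113  0.445  3.454] 0.0000 BAD
60 12 60 [ 0.549  0.335  2.116 -0.899  0.516  3.213] 0.0000 BAD
60 12 120 [ 0.549  0.23   2.076 -0.732  0.616  3.016] 0.0000 
65 -60 5 [ 0.559  0.288  2.11  -0.667  0.562  3.003] 0.0000 
65 -20 5 [ 0.531  0.369  2.108 -0.752  0.49   3.077] 0.0000 BAD
65 12 5 [ 0.509  0.434  2.101 -0.836  0.439  3.151] 0.0000 BAD
65 12 60 [ 0.509  0.332  2.076 -0.67   0.533  2.963] 0.0000 
65 12 120 [ 0.509  0.233  2.034 -0.549  0.649  2.818] 0.0000 
70 -60 5 [ 0.507  0.293  2.06  -0.466  0.603  2.775] 0.0000 
70 -20 5 [ 0.486  0.369  2.063 -0.522  0.526  2.822] 0.0000 
70 12 5 [ 0.47   0.432  2.061 -0.577  0.468  2.87 ] 0.0000 
70 12 60 [ 0.47   0.336  2.033 -0.469  0.576  2.746] 0.0000 
70 12 120 [ 0.47   0.242  1.99  -0.392  0.701  2.65 ] 0.0000
```

```bash
python3 goto.py 62 -60 10
```

```text
pos [482.92 210.21 164.1 ] axes
 [[ 0.34  0.94  0.01]
 [ 0.6  -0.2  -0.77]
 [-0.72  0.27 -0.63]] 
q [ 0.77  0.24  2.23 -1.15  0.67  0.49] 2.8 1.000215662259684 [ 0.3  -0.52  0.57]
target [513.39 195.94 138.48] turn deg [11.28 -1.06  0.27] shift cm [-0.34  4.1  -0.97] plate in tool mm [ -3.95 107.59   8.32]
```

```bash
python3 -m crank '[[3.9,-0.4,0.1,0,0,0,1],[3.9,-0.4,0.1,0,0,0,1],[3.9,-0.4,0.1,0,0,0,1],[0,0,0,-0.1,1.2,-0.6,1],[0,0,0,-0.1,1.2,-0.6,1],[0,0,0,-0.1,1.2,-0.5,1],[0,0,0,0,0.2,0,1],[0,0,0,0,0,0,1],[0,0,0,0,0,0,1],[0,0,0,0,0,0,1]]'; python3 goto.py 62 -60 10;python3 - <<'E'
from h import *
import cv2
s=r.sense();print(list(s['eef_pos']),list(s['tcp_rot']))
im=cams.grab_frame("wrist"); cv2.imwrite("pics/w4.png",im)
E
```

```text
clock: 3.63
eef_pos: [512.2, 199.1, 136.6]
tcp_rot: [-2.051, -0.002, 1.246]
contact_force: [-0.1, -0.0, 0.6]
opening: 0.997
pos [512.16 199.09 136.59] axes
 [[ 0.32  0.95  0.  ]
 [ 0.44 -0.15 -0.89]
 [-0.84  0.28 -0.46]] 
q [ 0.59  0.28  2.13 -0.77  0.55 -0.02] 3.6333 0.9973697389823352 [-0.05 -0.02  0.64]
target [513.39 195.94 138.48] turn deg [-0.49  0.41  0.31] shift cm [-0.26 -0.07 -0.28] plate in tool mm [-2.94 68.19  1.3 ]
[np.float64(512.1582844825298), np.float64(199.0936529521415), np.float64(136.5861112416748)] [np.float64(-2.0509354168712495), np.float64(-0.0015041380583358244), np.float64(1.2455264499005405)]
```

View pics/w4.png

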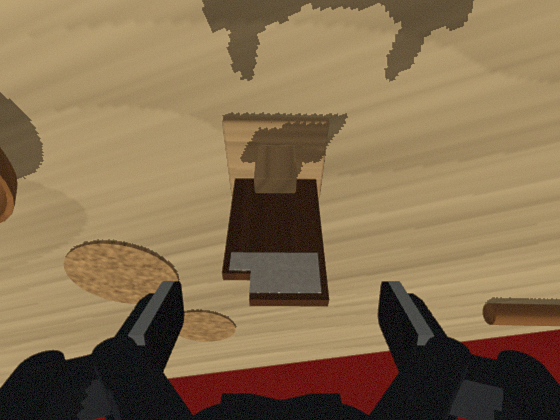

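```bash
python3 -m crank '[[-0.5,0.4,0.3,-0.3,0,-0.3,1],[0,0,0,0,0.7,0,1],[0,0,0,0,0.9,0,1],[0,0,0,0,0.9,0,1],[0,0,0,0,0.9,0,1],[0,0,0,0,0.9,0,1],[0,0,0,0,0.7,0,1],[0,0,0,0,0,0,1],[0,0,0,0,0,0,1],[0,0,0,0,0,0,1]]'; python3 goto.py 62 14 10;python3 - <<'E'
from h import *
import cv2
im=cams.grab_frame("wrist"); cv2.imwrite("pics/w5.png",im)
E
```

```text
clock: 4.52
eef_pos: [537.5, 187.2, 88.4]
tcp_rot: [-2.06, 0.0, 1.238]
contact_force: [-1.2, 0.1, -0.2]
opening: 0.999
pos [537.53 187.17  88.39] axes
 [[ 0.33  0.95 -0.  ]
 [ 0.44 -0.15 -0.88]
 [-0.83  0.29 -0.47]] 
q [ 0.54  0.4   2.13 -0.94  0.47  0.13] 4.5167 0.9987188165377452 [-1.16  0.11 -0.19]
target [546.21 184.54  73.14] turn deg [0.01 0.06 0.03] shift cm [ 0.04  1.77 -0.08] plate in tool mm [ 0.36 12.55  3.86]
```

View pics/w5.png

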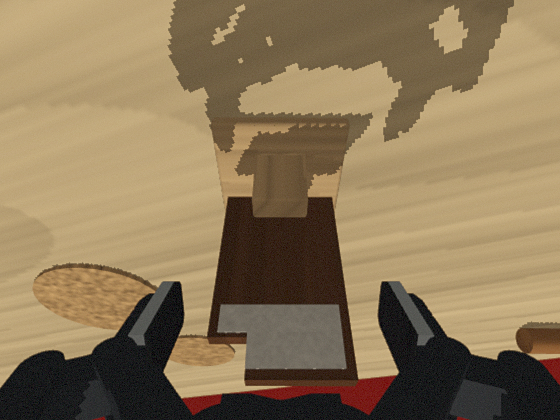

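```bash
python3 -m crank '[[0,0,0,0,0.6,0,1],[0,0,0,0,0.6,0,1],[0,0,0,0,0.5,0,1],[0,0,0,0,0.1,0,1],[0,0,0,0,0,0,1],[0,0,0,0,0,0,1],[0,0,0,0,0,0,1],[0,0,0,0,0,0,1],[0,0,0,0,0,0,1],[0,0,0,0,0,0,1]]'; python3 goto.py 62 14 10;python3 - <<'E'
from h import *
import cv2
im=cams.grab_frame("wrist"); a=cv2.resize(im,(400,300))
b=cv2.resize(cams.grab_frame("side")[220:310,250:370],(400,300),interpolation=cv2.INTER_CUBIC)
cv2.imwrite("pics/w6.png",np.hstack([a,b]))
E
```

```text
clock: 5.4
eef_pos: [546.7, 184.9, 72.4]
tcp_rot: [-2.061, -0.002, 1.238]
contact_force: [-0.2, 0.4, 0.2]
opening: 0.999
pos [546.74 184.91  72.38] axes
 [[ 0.33  0.95  0.  ]
 [ 0.45 -0.15 -0.88]
 [-0.83  0.29 -0.47]] 
q [ 0.53  0.43  2.12 -1.    0.44  0.18] 5.4 0.9985200724681303 [-0.16  0.41  0.23]
target [546.21 184.54  73.14] turn deg [0.1  0.04 0.15] shift cm [-0.05 -0.09 -0.  ] plate in tool mm [-0.5  -6.03  4.67]
```

View pics/w6.png

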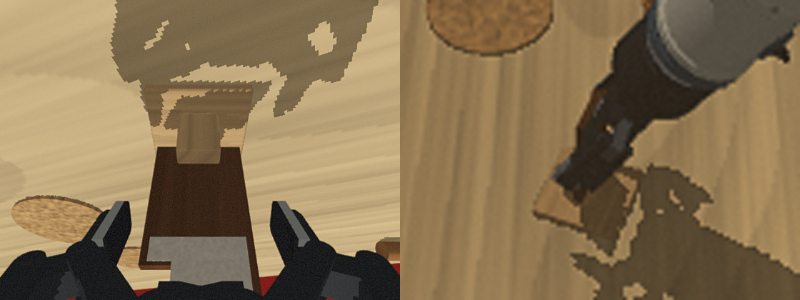

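```bash
python3 -m crank '[[0,0,0,0,0,0,0.5],[0,0,0,0,0,0,0.3],[0,0,0,0,0,0,0],[0,0,0,0,0,0,-0.2],[0,0,0,0,0,0,-0.2],[0,0,0,0,0,0,-0.2],[0,0,0,0,0,0,-0.2],[0,0,0,0,0,0,-0.2],[0,0,0,0,0,0,-0.2],[0,0,0,0,0,0,-0.2]]' 50; python3 goto.py 62 14 10;python3 - <<'E'
from h import *
import cv2
im=cams.grab_frame("wrist"); cv2.imwrite("pics/w7.png",im)
E
```

```text
clock: 6.33
eef_pos: [546.9, 185.1, 72.8]
tcp_rot: [-2.062, -0.002, 1.239]
contact_force: [-0.6, 0.8, 1.1]
opening: 0.67
pos [546.86 185.07  72.84] axes
 [[ 0.33  0.95  0.  ]
 [ 0.45 -0.15 -0.88]
 [-0.83  0.29 -0.47]] 
q [ 0.53  0.43  2.12 -1.    0.44  0.18] 6.3333 0.6702063321406441 [-0.61  0.76  1.13]
target [546.21 184.54  73.14] turn deg [0.13 0.04 0.18] shift cm [-0.07 -0.05  0.03] plate in tool mm [-0.69 -5.66  4.94]
```

View pics/w7.png

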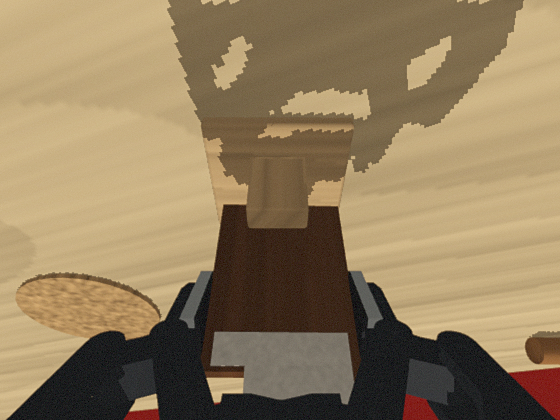

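```bash
python3 -m crank '[[0,0,0,0,-0.44,-0.23,-0.2],[0,0,0,0,-0.7,-0.37,-0.2],[0,0,0,0,-0.7,-0.37,-0.2],[0,0,0,0,-0.7,-0.37,-0.2],[0,0,0,0,-0.7,-0.37,-0.2],[0,0,0,0,-0.88,-0.47,-0.2],[0,0,0,0,-0.88,-0.47,-0.2],[0,0,0,0,-0.88,-0.47,-0.2],[0,0,0,0,-0.88,-0.47,-0.2],[0,0,0,0,0,0,-0.2]]'; python3 goto.py 62 14 100;python3 - <<'E'
from h import *
import cv2
cv2.imwrite("pics/w8.png",np.hstack([cv2.resize(cams.grab_frame(n),(400,300)) for n in("wrist","scene")]))
E
```

```text
clock: 7.22
eef_pos: [545.3, 184.7, 153.7]
tcp_rot: [-2.058, -0.001, 1.24]
contact_force: [0.3, 1.1, 0.4]
opening: 0.672
pos [545.3  184.72 153.7 ] axes
 [[ 0.33  0.95  0.  ]
 [ 0.44 -0.15 -0.88]
 [-0.84  0.29 -0.47]] 
q [ 0.53  0.28  2.08 -0.72  0.57 -0.13] 7.2167 0.6718142642715236 [0.31 1.13 0.39]
target [546.21 184.54 163.14] turn deg [-0.09  0.13  0.12] shift cm [ 0.01 -0.79 -0.52] plate in tool mm [ 0.09 66.46 41.6 ]
```

View pics/w8.png

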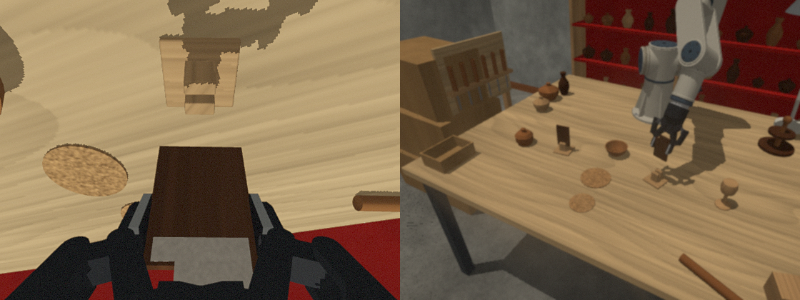

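```bash
cat > kin2.py <<'E'
from h import *
from kin import fk
E
sed -i '/^for t in/,$d' kin.py; cat > ik.py <<'E'
import io,contextlib
with contextlib.redirect_stdout(io.StringIO()):
    from kin import *
p=[290.193,1.679,567.97,57.992,492.228,329.128,1]
def ik(T,y,x,q0):
    f=lambda q:np.r_[(fk(q,p)[0]-T)/100,fk(q,p)[1]-y,-fk(q,p)[2]-x]
    return least_squares(f,np.clip(q0,lo+1e-3,hi-1e-3),bounds=(lo,hi))
E
cat > az.py <<'E'
from ik import *
M=np.array([635,-27,150.]);s=r.sense()
rng=np.random.default_rng(0)
for az in range(0,360,15):
  for lev in (62,):
    b=np.radians(90-lev);a=np.radians(az);h=np.array([np.cos(a),np.sin(a),0])
    y=h*np.cos(b)-np.array([0,0,np.sin(b)]);z=np.array([0,0,np.cos(b)])+h*np.sin(b);x=np.cross(y,z)
    R=np.c_[x,y,z];T=M-R@[0,-5.7,4.9]
    best=min((ik(T,y,x,q0) for q0 in [s['qpos']]+[lo+(hi-lo)*rng.random(6) for _ in range(6)]),key=lambda g:g.cost)
    print(az,best.x,"%.4f"%best.cost)
E
python3 az.py
```

```text
0 [-0.078  0.503  2.374  3.048  0.819 -1.543] 0.0000
15 [-0.277  0.514  2.327  2.483  0.833 -1.364] 0.0000
30 [-0.417  0.543  2.223  1.982  0.892 -1.179] 0.0000
45 [-0.491  0.589  2.081  1.589  1.007 -1.031] 0.0000
60 [-0.513  0.65   1.919  1.299  1.16  -0.938] 0.0000
75 [-0.498  0.718  1.747  1.083  1.332 -0.895] 0.0000
90 [-0.46   0.791  1.575  0.915  1.51  -0.891] 0.0000
105 [-0.406  0.864  1.408  0.772  1.686 -0.922] 0.0000
120 [-0.341  0.932  1.253  0.639  1.853 -0.986] 0.0000
135 [-0.268  0.993  1.118  0.501  2.001 -1.086] 0.0000
150 [-0.191  1.041  1.013  0.345  2.119 -1.225] 0.0000
165 [-0.111  1.07   0.948  0.164  2.194 -1.403] 0.0000
180 [-0.029  1.078  0.931 -0.032  2.214 -1.604] 0.0000
195 [ 0.052  1.063  0.964 -0.225  2.175 -1.8  ] 0.0000
210 [ 0.131  1.027  1.043 -0.398  2.085 -1.966] 0.0000
225 [ 0.208  0.974  1.159 -0.547  1.955 -2.092] 0.0000
240 [ 0.278  0.911  1.302 -0.682  1.8   -2.18 ] 0.0000
255 [ 0.34   0.84   1.461 -0.817  1.63  -2.233] 0.0000
270 [ 0.39   0.767  1.631 -0.966  1.452 -2.253] 0.0000
285 [ 0.421  0.695  1.804 -1.147  1.275 -2.238] 0.0000
300 [ 0.413  0.613  1.942 -1.3    1.093 -2.265] 0.0028
315 [ 0.38   0.589  2.175  4.44   0.987 -1.945] 0.0049
330 [ 0.294  0.531  2.262  4.149  0.867 -1.904] 0.0000
345 [ 0.132  0.508  2.35   3.621  0.825 -1.717] 0.0000
```

```bash
cat > path.py <<'E'
from ik import *
s=r.sense();R0=Ro.from_euler("xyz",s['tcp_rot']).as_matrix();q=s['qpos'];X0=s['eef_pos']
def run(X1,n=12):
    global q
    for k in range(n+1):
        th=np.radians(90*k/n);R=R0@Ro.from_rotvec([th,0,0]).as_matrix();T=X0+(X1-X0)*k/n
        q[5]=q[5]
        g=ik(T,R[:,1],R[:,0],q);dq=g.x-q;q=g.x
        print(k,T,q,"%.5f"%g.cost,"max dq %.2f"%np.abs(dq).max())
run(np.array([640,-27,175.]));q=s['qpos'];print();run(X0+[0,0,40])
E
python3 path.py
```

```text
0 [544.597 184.297 152.052] [ 0.531  0.283  2.084 -0.724  0.565 -0.128] 0.00000 max dq 0.00
1 [552.548 166.689 153.964] [ 0.431  0.286  2.018 -0.427  0.62  -0.486] 0.00000 max dq 0.36
2 [560.498 149.081 155.877] [ 0.339  0.309  1.941 -0.21   0.726 -0.755] 0.00000 max dq 0.27
3 [568.448 131.473 157.789] [ 0.257  0.349  1.857 -0.069  0.86  -0.94 ] 0.00000 max dq 0.18
4 [576.398 113.865 159.701] [ 0.185  0.401  1.766  0.021  1.008 -1.066] 0.00000 max dq 0.15
5 [584.349  96.257 161.614] [ 0.123  0.465  1.669  0.08   1.161 -1.154] 0.00000 max dq 0.15
6 [592.299  78.649 163.526] [ 0.069  0.536  1.569  0.119  1.315 -1.216] 0.00000 max dq 0.15
7 [600.249  61.04  165.438] [ 0.023  0.613  1.466  0.145  1.47  -1.261] 0.00000 max dq 0.15
8 [608.199  43.432 167.351] [-0.017  0.695  1.36   0.165  1.625 -1.293] 0.00000 max dq 0.15
9 [616.149  25.824 169.263] [-0.052  0.78   1.253  0.18   1.778 -1.315] 0.00000 max dq 0.15
10 [624.1     8.216 171.175] [-0.082  0.867  1.144  0.194  1.931 -1.33 ] 0.00000 max dq 0.15
11 [632.05   -9.392 173.088] [-0.109  0.956  1.036  0.208  2.082 -1.337] 0.00000 max dq
[... 589 characters left out ...]
.426  1.714  0.104  1.143 -1.017] 0.00000 max dq 0.14
6 [544.597 184.297 172.052] [ 0.236  0.483  1.638  0.166  1.279 -1.072] 0.00000 max dq 0.14
7 [544.597 184.297 175.385] [ 0.204  0.544  1.564  0.217  1.413 -1.11 ] 0.00000 max dq 0.13
8 [544.597 184.297 178.719] [ 0.178  0.608  1.493  0.262  1.544 -1.136] 0.00000 max dq 0.13
9 [544.597 184.297 182.052] [ 0.155  0.675  1.425  0.304  1.67  -1.153] 0.00000 max dq 0.13
10 [544.597 184.297 185.385] [ 0.136  0.742  1.361  0.345  1.792 -1.161] 0.00000 max dq 0.12
11 [544.597 184.297 188.719] [ 0.121  0.808  1.304  0.387  1.908 -1.162] 0.00000 max dq 0.12
12 [544.597 184.297 192.052] [ 0.109  0.874  1.253  0.431  2.019 -1.157] 0.00000 max dq 0.11
```

```bash
python3 -m crank '[[2,0,0,0,-0.4,0,-0.2],[4,0,0,-0.4,-0.5,0,-0.2],[5,0,0,-0.8,-0.5,0,-0.2],[5,0,0,-0.8,-0.5,0,-0.2],[5,0,0,-0.8,-0.4,0,-0.2],[5,0,0,-0.8,-0.3,0,-0.2],[5,0,0,-0.8,-0.2,0,-0.2],[5,0,0,-0.8,0,0,-0.2],[5,0,0,-0.8,0,0,-0.2],[2,0,0,-0.4,0,0,-0.2]]'; python3 goto.py 62 14 100
python3 - <<'E'
from h import *
import cv2
cv2.imwrite("pics/w9.png",np.hstack([cv2.resize(cams.grab_frame(n),(400,300)) for n in("wrist","scene")]))
E
```

```text
clock: 8.15
eef_pos: [509.2, 126.1, 173.3]
tcp_rot: [-1.263, -0.001, 1.248]
contact_force: [-0.0, -0.4, -0.5]
opening: 0.668
pos [509.2  126.08 173.28] axes
 [[ 0.32  0.95  0.  ]
 [-0.29  0.1  -0.95]
 [-0.9   0.3   0.3 ]] 
q [ 0.15  0.42  1.74  0.15  1.26 -1.16] 8.15 0.6679023384129981 [-0.   -0.4  -0.53]
target [546.21 184.54 163.14] turn deg [-45.61   0.68   0.15] shift cm [ 6.72  0.47 -1.89] plate in tool mm [ 67.11  90.26 -39.16]
```

View pics/w9.png

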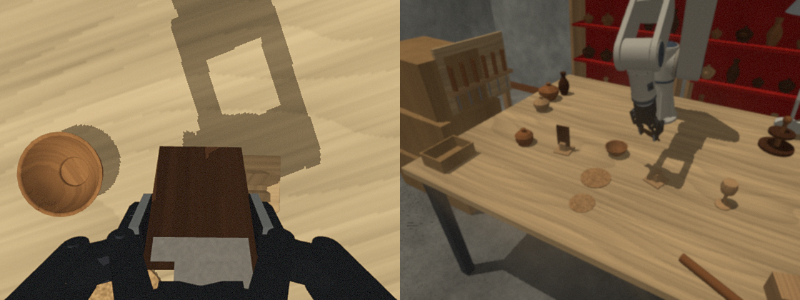

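```bash
python3 -m crank '[[3,0,0,-0.5,-0.3,-0.8,-0.2],[5,0,0,-0.9,-0.5,-1.25,-0.2],[5,0,0,-0.9,-0.6,-1.2,-0.2],[5,0,0,-0.9,-0.7,-1.15,-0.2],[5,0,0,-0.9,-0.8,-1.1,-0.2],[5,0,0,-0.9,-0.9,-1.0,-0.2],[5,0,0,-0.9,-1.0,-0.95,-0.2],[5,0,0,-0.9,-1.0,-0.85,-0.2],[4,0,0,-0.9,-0.9,-0.6,-0.2],[2,0,0,-0.4,-0.5,-0.3,-0.2]]'
cat > fin.py <<'E'
from h import *
np.set_printoptions(precision=2,suppress=True)
s=r.sense(); R=Ro.from_euler("xyz",s['tcp_rot']).as_matrix()
Rg=Ro.from_euler("xyz",[-2.062,-.002,1.239]).as_matrix()  # at grasp
Rp=Ro.from_euler("z",np.radians(160.8)).as_matrix() # plate at grasp
c=Rg.T@(np.array([540,186.7,75.5])-[546.86,185.07,72.84])
n=R@Rg.T@Rp; pc=s['eef_pos']+R@c
print("tcp",s['eef_pos'],"q",s['qpos'],s['clock'],s['opening'],"qvel",np.abs(s['qvel']).max(),s['contact_force'])
print("plate centre",pc,"normal",n[:,0],"tilt",np.arccos(n[2,0]))
ax=np.cross(n[:,0],[0,0,1]); print("turn deg",np.degrees(R.T@ax),"shift cm",R.T@(np.array([635,-27,155])-pc)/10)
E
python3 fin.py
```

```text
clock: 9.08
eef_pos: [594.9, 12.5, 169.8]
tcp_rot: [-0.478, 0.012, 1.254]
contact_force: [-0.4, 0.1, -0.8]
opening: 0.669
tcp [594.88  12.5  169.77] q [-0.09  0.98  1.09  0.23  2.14 -1.33] 9.0833 0.6687893309251008 qvel 0.46583425393009925 [-0.38  0.05 -0.84]
plate centre [597.31  11.07 176.76] normal [0.02 0.01 1.  ] tilt 0.020592554228102765
turn deg [-0.76 -0.79 -0.42] shift cm [-2.42 -3.22 -4.15]
```

```bash
python3 -m crank '[[-0.2,-0.2,-0.1,-0.3,-0.4,-0.5,-0.2],[-0.2,-0.2,-0.1,-0.5,-0.6,-0.8,-0.2],[-0.2,-0.2,-0.1,-0.5,-0.6,-0.8,-0.2],[-0.2,-0.2,-0.1,-0.5,-0.6,-0.8,-0.2],[0,0,0,-0.3,-0.5,-0.6,-0.2],[0,0,0,-0.2,-0.3,-0.4,-0.2],[0,0,0,0,-0.1,-0.2,-0.2],[0,0,0,0,0,0,-0.2],[0,0,0,0,0,0,-0.2],[0,0,0,0,0,0,-0.2]]'; python3 fin.py
python3 - <<'E'
from h import *
import cv2
a=cv2.resize(cams.grab_frame("wrist"),(400,300))
b=cv2.resize(cams.grab_frame("scene")[140:305,170:390],(400,300),interpolation=cv2.INTER_CUBIC)
c=cv2.resize(cams.grab_frame("side")[120:285,200:420],(400,300),interpolation=cv2.INTER_CUBIC)
cv2.imwrite("pics/w10.png",np.vstack([np.hstack([a,b]),np.hstack([c,c*0])]))
E
```

```text
clock: 9.92
eef_pos: [634.5, -24.3, 143.3]
tcp_rot: [-0.502, 0.002, 1.258]
contact_force: [-0.0, 0.4, -1.0]
opening: 0.667
tcp [634.52 -24.31 143.34] q [-0.13  1.07  0.95  0.2   2.18 -1.36] 9.9167 0.6669855786405343 qvel 0.00855366509480636 [-0.03  0.37 -0.96]
plate centre [636.77 -25.74 150.39] normal [-0.01  0.01  1.  ] tilt 0.012213686492017374
turn deg [ 0.62 -0.28 -0.15] shift cm [-0.18 -0.11  0.47]
```

View pics/w10.png

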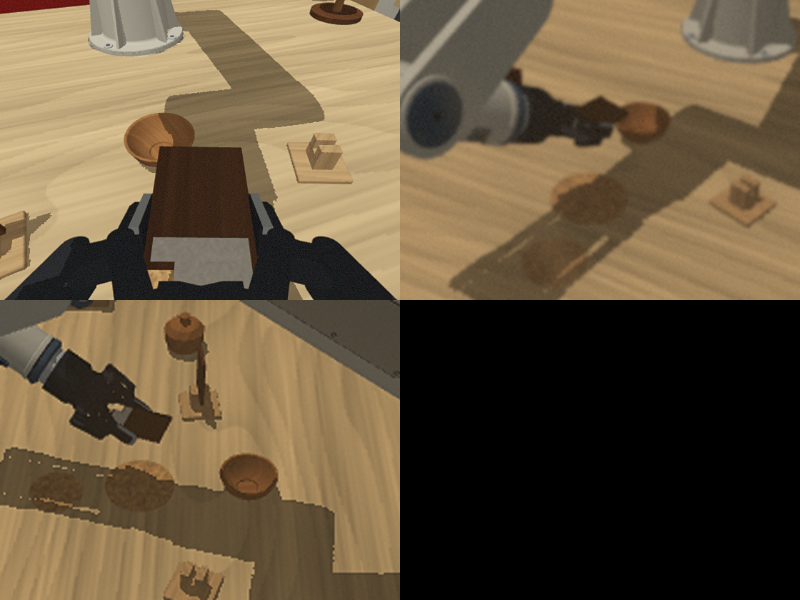

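```bash
cat >> fin.py <<'E'
D=P("side");W=P("wrist",(s['eef_pos'],s['tcp_rot']))
for m in [(3.5,-29,-48),(3.5,29,-48),(3.5,-29,18),(3.5,29,18)]:
    X=pc+n@np.array(m); d=(proj(D,X)-[200,120])*400/220+[0,300]; w=proj(W,X)*400/560
    print(m,"side crop",d,"wrist crop",w)
E
python3 fin.py | tail -4
```

```text
(3.5, -29, -48) side crop [159.46 438.77] wrist crop [239.58 148.18]
(3.5, 29, -48) side crop [172.15 415.45] wrist crop [158.01 148.08]
(3.5, -29, 18) side crop [120.54 428.29] wrist crop [253.25 238.49]
(3.5, 29, 18) side crop [134.16 405.53] wrist crop [143.57 238.49]
```

```bash
python3 - <<'E'
from rig import r,order
s=r.sense();print(abs(s['qvel']).max(),s['opening'],s['clock'])
print(order.sign_off())
E
```

```text
0.0021896077395951513 0.6730071087217878 10.0667
the job is handed in; nothing more can be done
None
```

The notched plate is out of its stand (the left one) and held still over the larger cork mat, level, with the label face up. I handed the job in at 10.1 s; no verdict is reported.

I gripped the plate by its long edges at 50 N, drew it straight up, and turned it a quarter turn about the jaw axis on the way to the mat.

**Last checks:**

| Check | Result |
|---|---|
| Plate centre (computed from arm pose) | about (637, -26, 150) mm |
| Mat centre | about (635, -27) mm |
| Tilt from level | about 0.01 rad |
| Grasp height on the plate | roughly 4–10 mm above the centre, below the 18 mm limit |
| Gripper opening | 0.67, about 57 mm, against the 58 mm plate |
| Joint speeds | near zero |

- **In the hand:** the plate's predicted outline matched the wrist and side pictures to within about 4 pixels, so I saw no slip.
- **Bystanders:** the blank and the bowl look unmoved in the last pictures, but I did not measure them. The goblet and lidded box were not checked at the end; the arm passed neither closely.

**What disagreed:** single-view estimates of the plate's position before the grasp differed by 4–8 mm, so I used the combined fit from all views. My first approach angle would have taken joint 4 past its range; I caught that with a fitted arm model and steepened the angle from 50° to 62°.

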